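# Set a glass tile square in the setting jig against a spacer

### The job

The glass tile in the setting jig has to be brought square for marking. Of the two gaps between the tile and the two metal stops behind it, only one is wide enough for the dark spacer plate: stand the spacer upright on the jig plate in that gap, facing the stop and about centred on it, and let go of it. Then push the tile back until it sits flush on both the spacer and the other stop, and finish while still holding it pressed there with the fingers; leave the jar, the tongs and the wooden mould block alone.

Things in the scene. Friction and masses are not known exactly. Their poses are not given: they have to be found in the camera images.
- jig: fixed bare steel jig plate, 200 mm along its x, 190 mm along its y, 10 mm thick; origin at the centre of its underside on the bench, its top face is 10 mm above the origin; its x axis points horizontally from the open front edge towards the stops (roughly away from the robot, turned up to 0.3 rad), z up. It has no side walls.
- tile: loose slab of pale blue cast glass lying flat on the jig plate, 80 mm along its x, 150 mm along its y, 15 mm thick, about 0.3 to 0.6 kg, friction against the plate a few newtons; origin at the centre of its underside; its x axis points nearly along the jig's x (within 0.03 rad). At the start its far long edge stands 5 to 8 mm short of the long stop.
- long_stop: fixed aluminium stop block on the far side of the jig plate, 42 mm deep along its x, 56 mm wide along its y, 15 mm high; origin at the foot of the middle of its back face (on the plate's top), so its front face, towards the tile, is at x = -42 mm of its own frame; axes parallel to the jig's. It stands at jig x = +90 mm and jig y = +45 or -45 mm (left or right changes). The gap in front of it is 4 to 10 mm: too narrow for the spacer.
- short_stop: the other fixed aluminium stop block, the same but only 30 mm deep: origin at the foot of the middle of its back face, front face at x = -30 mm of its own frame, 56 mm wide, 15 mm high; axes parallel to the jig's. It stands level with the long stop on the other side (jig x = +90 mm, jig y = -45 or +45 mm), so the gap between it and the tile is 12 mm wider: 16 to 22 mm.
- spacer: loose dark graphite-coloured spacer plate standing upright on the bench on its narrow edge, to the left or right of the jig: 12 mm thick along its x, 50 mm long along its y, 55 mm high, about 0.1 kg; origin at the centre of its underside, z up. Its thickness equals the difference between the two stops; standing in front of the short stop it rises 40 mm above the tile and the stops.
- jar: bystander: closed amber glass jar with steel lid, 64 mm across, 85 mm high, standing on the bench on the other side of the jig from the spacer; origin at the centre of its underside; do not disturb
- tongs: bystander: plain steel tongs, 190 mm long, about 55 mm wide, 10 mm high, lying on the bench on the right, beyond the place of the spacer or the jar; origin in the middle of their length at bench height; do not disturb
- mould: bystander: dark wooden mould block 60 x 60 x 35 mm on the bench, beyond the place of the spacer or the jar on the left; origin at the centre of its underside; do not disturb
Not all that is in view belongs to the job. What is meant by the tile is not orange, and is the larger of those in its own colour.

How it is judged:
On the way:
1. the spacer stands on the jig plate in the wide gap, in front of the short stop, let go (z of spacer in the frame of short_stop between -0.003 and 0.003 m and y of spacer in the frame of short_stop between -0.022 and 0.022 m and contact force between each of the fingers, the arm and spacer below 0.1 N and x of spacer in the frame of short_stop between -0.065 and -0.033 m and angle between spacer's own z axis and vertical below 0.25 rad), for 0.2 s.
At the end, for the whole second after the job is handed in: Spacer released, upright on plate (3 mm, 4 deg), within 22 mm of the short stop's middle and 2.5 mm of its face; tile flat, within 2 mm of the long stop's face, square within 0.025 rad, 25 mm sideways; robot pushes it over 2.5 N, it presses spacer or long stop over 0.7 N (z of spacer in the frame of short_stop between -0.003 and 0.003 m and y of spacer in the frame of short_stop between -0.022 and 0.022 m and contact force between each of the fingers, the arm and spacer below 0.1 N and x of spacer in the frame of short_stop between -0.0385 and -0.0335 m and angle between spacer's own z axis and vertical below 0.07 rad and x of tile in the frame of long_stop between -0.084 and -0.08 m and y of tile in the frame of jig between -0.025 and 0.025 m and z of tile in the frame of jig below 0.013 m and angle between tile's own z axis and vertical below 0.05 rad and angle between the x axis of tile and the x axis of jig, either way round below 0.025 rad and (contact force between tile and spacer above 0.7 N or contact force between tile and long_stop above 0.7 N) and contact force between any of the fingers, the arm and tile above 2.5 N and linear speed of tile below 0.01 m/s); the arm keeps its last pose, push and grip.
It fails at once if the jar moved (moved more than 20 mm) (distance of jar from where it was at the start of the episode above 0.02 m).
It fails at once if the tongs moved (moved more than 20 mm) (distance of tongs from where it was at the start of the episode above 0.02 m).
It fails at once if the wooden mould block moved (moved more than 20 mm) (distance of mould from where it was at the start of the episode above 0.02 m).
It also fails if it takes over 48 s, if anything falls off the work surface, if the arm or the gripper's body presses on something with over 40 N, if the wrist force passes 120 N, or if a joint passes its speed limit or range.

### The arm

A 6-joint arm with a two-finger parallel gripper is mounted at the origin on the work surface. World frame = base frame: x ahead of the robot, y to its left, z up, the work surface at z = 0. Lengths are in m, angles in rad, forces in N, time in s.
With the tool pointing down it reaches from about 0.225 to 0.875 m from the base axis. Payload 3.4 kg.
Tool frame: the origin (TCP) lies at the very end of the fingers, on their centre line; the grasp point (between the pads) lies 19 mm behind it (manip.hold_point_z is the distance from the TCP to the grasp point, in m); z points along the fingers, x is the direction in which the jaws open and shut, and the axes are right-handed (so a half turn about z gives the same grasp; the last joint's range is limited). The gripper opens to 85 mm and grips with 20 to 120 N. Pads are 22 mm wide; open, the fingers measure 114 mm over their backs; the gripper's body (76 mm by 85 mm) begins 54 mm behind the grasp point. The pads swing forward as they close: fully open they stand 13 mm farther back than shut.
Start: joints at [-1.315, 0.276, 1.505, -0, 1.361, -0.121], TCP at [0.212, -0.535, 0.231] pointing down, gripper open.
Joint ranges: [-2.89, 2.89], [-0.75, 2.08], [0.22, 2.7], [-1.18, 4.32], [0.11, 2.71], [-2.7, 2.7]. Speed limits (rad/s): [2.57, 2.57, 3.14, 3.14, 3.14, 3.14].

### API

Orientations are given as a unit quaternion [w, x, y, z].
In Python, from rig import manip gives the robot as it stands.
- The arm moves only by the tool apply_moves, never from a script. Its argument "commands" is one flat list of numbers, 6 for each row, row after row: the shift along the tool's x, y, z normalised to -1 to 1, where 1 is 0.03 m, then the turn, a rotation vector about the tool's x, y, z normalised to -1 to 1, where 1 is 0.15 rad. A call has 1 to 20 rows; each row shifts and turns the commanded pose from where the row before left it, along the tool's axes as they then stand; what a row does not reach is not made up. A row lasts 1/10 s, in which the tool goes at most 50 mm and 8.59 degrees, less where a joint would pass 70% of its speed; a pose out of reach is approached as far as the arm can. A call with a number of a shift or a turn outside -1 to 1 is refused whole. A call with a gripper value outside its range is refused whole. "jaw" is the opening, from -1 (shut) to 1 (fully open), set as the call begins (left out, the last holds). The fingers move at their own pace and stop on an object; "newtons" is the grip in N (left out, the last holds). Time passes only in rows, so rows that do not move let the fingers close. It gives the time, the measured TCP pose, the force and the opening at its end, in the units of the state.
- manip.get_state(): the state, without advancing time (a new reading comes with each control period).
- manip.get_image(name): name is "side" or "top" or "wrist"; returns a dict with "frame" (480x640x3 uint8, red, green, blue), "fx", "fy", "cx", "cy" (pixels), "k1" (the pictures are not rectified: a ray, as slopes to the right and down, at radius r is drawn at 1 + k1 r^2 times it, then the intrinsics apply), "extrinsics" (4x4, takes a point from camera to world coordinates); the wrist camera has in their place "mount" (4x4, takes a point from camera to tool coordinates, whose origin is the TCP and whose axes are the tool frame's). Camera axes: x right, y up, looking along -z (the intrinsics and any distortion apply to the point x, -y, -z); pixel columns grow to the right and rows downward; lengths in m; the calibration is good to about 2 mm. A picture is of the moment at which its call begins: read the wrist's pose just before it. There is no depth.
- manip.sign_off(): hands the job in, once; it reports no verdict.
The state is a dict: "clock": time; "qpos": joint angles; "qd": joint speeds; "effort": joint torques, N m; "position": TCP position; "ee_rot": TCP orientation; "contact_force": force on the tool from outside, world axes, zero at the start; "moment": the same for the moment, N m; "width": finger opening in m.
Only numpy, scipy, OpenCV 4.12 (cv2) and the standard library are available. Lean on these libraries where they do the work, as an engineer would, in place of code of your own. Each camera call takes 0.05 s, during which the arm holds its last target. There are 200 camera calls.

## Working session

There is one attempt and no reset: what is moved stays moved. The work goes in short steps, Python scripts to look and compute and a tool call to move; the robot and the scene stay as the last step left them, time stands still between calls to the robot, and variables do not carry over. Pictures are saved under pics/ and viewed, about 8 in all and at most 12, crops included, and the job is handed in when it is done.

Besides the shell and the picture viewer there is one more tool, called after ">>>" as name(argument=value, ...), one argument or row to a line, values as JSON. apply_moves: Moves the arm, as the interface text tells. Scaled input: -1 to 1 covers 0.03 m each way for a shift and 0.15 rad each way for a turn. Its arguments: {"type":"object","properties":{"commands":{"type":"array"},"jaw":{"type":"number"},"newtons":{"type":"number"}},"required":["commands"]}

```bash
mkdir -p pics; ls; python3 - <<'E'
from rig import manip
import cv2,json,numpy as np
s=manip.get_state();print({k:np.round(v,4).tolist() for k,v in s.items()}, manip.hold_point_z)
for n in("top","side"):
    d=manip.get_image(n);cv2.imwrite(f"pics/{n}0.png",d["frame"][:,:,::-1]);np.save(f"pics/{n}0.npy",d,allow_pickle=True)
    print(n,{k:np.round(v,4).tolist() for k,v in d.items() if k!="frame"})
E
```

```text
pics
{'clock': 0.0, 'qpos': [-1.315, 0.2766, 1.5061, -0.0, 1.3607, -0.121], 'qd': [0.0002, -0.0007, 0.002, -0.0004, 0.0009, -0.0008], 'effort': [0.0026, -41.6764, -24.5807, 0.0001, 0.0112, -0.0], 'position': [0.2114, -0.5342, 0.2304], 'ee_rot': [-0.0006, 0.827, -0.5622, -0.0007], 'contact_force': [0.4987, -0.4164, -0.7795], 'moment': [-0.0662, -0.0495, 0.0226], 'width': 0.0853} 0.0187
top {'fx': 527.2396, 'fy': 527.2396, 'cx': 315.9886, 'cy': 247.1767, 'k1': -0.1138, 'extrinsics': [[0.0504, 0.9756, -0.2139, 0.3769], [-0.9987, 0.0492, -0.0111, -0.0], [-0.0003, 0.2142, 0.9768, 1.1109], [0.0, 0.0, 0.0, 1.0]]}
side {'fx': 540.6155, 'fy': 540.6155, 'cx': 321.2921, 'cy': 236.6585, 'k1': 0.0497, 'extrinsics': [[0.8927, 0.3368, -0.2993, 0.3201], [-0.4504, 0.6491, -0.613, -0.548], [-0.0122, 0.682, 0.7312, 0.7026], [0.0, 0.0, 0.0, 1.0]]}
```

View pics/top0.png

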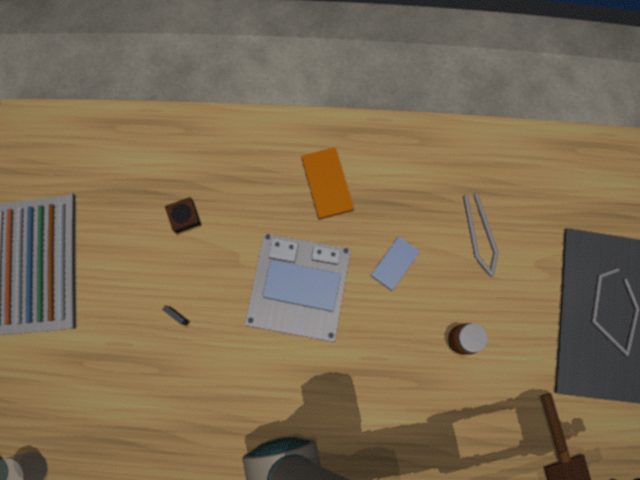

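View pics/side0.png

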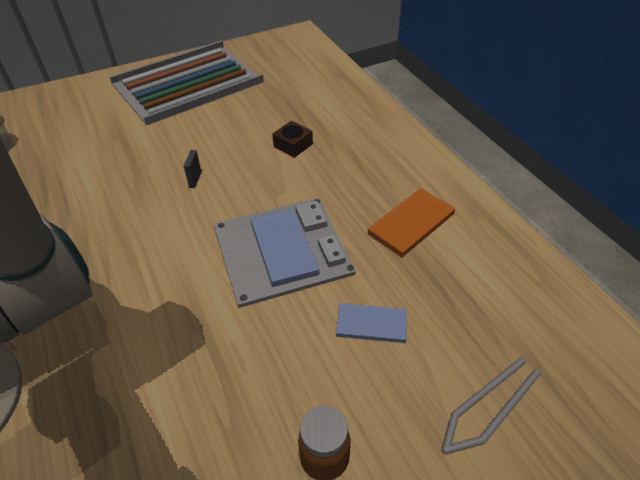

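Candidates for the tile, by top-view pixel:
- Pale blue slab on the jig plate, (302,285).
- Smaller pale blue piece on the bench, (396,263).
- Orange piece, (327,182).

The slab on the jig fits: it isn't orange, it's the larger of the two blue pieces, and it lies on the plate. The dark spacer is at (176,315), on the left. The jar is at (468,338), the tongs at (480,235) and the mould at (182,215). Next I'll measure these and check an enlarged crop.

```bash
cat > h.py <<'E'
import numpy as np, cv2
def load(n): return np.load(f"pics/{n}.npy",allow_pickle=True).item()
def rays(d,px,E=None):
    K=np.array([[d["fx"],0,d["cx"]],[0,d["fy"],d["cy"]],[0,0,1]])
    u=cv2.undistortPoints(np.array(px,float).reshape(-1,1,2),K,np.array([d["k1"],0,0,0.])).reshape(-1,2)
    E=d["extrinsics"] if E is None else E
    E=np.array(E); r=np.c_[u[:,0],-u[:,1],-np.ones(len(u))]@E[:3,:3].T
    return E[:3,3],r
def onplane(d,px,z,E=None):
    o,r=rays(d,px,E); return (o+r*((z-o[2])/r[:,2])[:,None])[:,:2]
E
python3 - <<'E'
from h import *
for n in("top0","side0"):
    d=load(n);f=d["frame"];hsv=cv2.cvtColor(f,cv2.COLOR_RGB2HSV)
    H,S,V=cv2.split(hsv)
    print(n,"hsv tile",hsv[285,302] if n=="top0" else hsv[245,285], "plate",hsv[322,290] if n=="top0" else hsv[270,235])
    masks={"blue":((H>105)&(H<125)&(S>50)&(V>110),.025),"dark":((V<75)&(S<110),.055)}
    for k,(m,z) in masks.items():
        c,_=cv2.findContours(m.astype(np.uint8),0,2)
        for q in c:
            a=cv2.contourArea(q)
            if 60<a<6000:
                r=cv2.minAreaRect(q);
                if not(100<r[0][0]<450 and 120<r[0][1]<380):continue
                p=cv2.boxPoints(r);w=onplane(d,p,z);print(k,a,np.round(r[0]),"box",np.round(w,4).tolist(),"c",np.round(onplane(d,[r[0]],z),4),"sides",np.round([np.linalg.norm(w[0]-w[1]),np.linalg.norm(w[1]-w[2])],4))
t=load("top0")["frame"][:,:,::-1]; s=load("side0")["frame"][:,:,::-1]
a=cv2.resize(t[225:350,235:435],(800,500),interpolation=cv2.INTER_CUBIC)
cv2.imwrite("pics/c1.png",a)
a=cv2.resize(s[140:310,170:370],(680,578),interpolation=cv2.INTER_CUBIC)
cv2.imwrite("pics/c2.png",a)
E
```

```text
top0 hsv tile [110  53 158] plate [150   2 150]
blue 2283.5 [301. 285.] box [[0.5051, 0.1169], [0.583, 0.106], [0.5594, -0.0392], [0.4823, -0.0264]] c [[0.5322 0.0391]] sides [0.0787 0.1471]
blue 1061.5 [395. 263.] box [[0.5618, -0.1062], [0.6455, -0.1611], [0.6168, -0.2038], [0.5339, -0.1484]] c [[ 0.5891 -0.1547]] sides [0.1001 0.0515]
dark 139.5 [176. 315.] box [[0.4648, 0.3139], [0.4754, 0.3067], [0.4435, 0.2594], [0.433, 0.2666]] c [[0.4541 0.2865]] sides [0.0128 0.0571]
dark 284.0 [180. 214.] box [[0.6858, 0.3219], [0.6877, 0.2813], [0.6465, 0.277], [0.6445, 0.3172]] c [[0.666  0.2993]] sides [0.0407 0.0414]
side0 hsv tile [112  65 142] plate [  8   8 122]
blue 1900.0 [372. 321.] box [[0.5304, -0.1621], [0.5589, -0.1172], [0.6458, -0.1752], [0.6138, -0.2171]] c [[ 0.5871 -0.1686]] sides [0.0532 0.1045]
blue 2918.0 [284. 244.] box [[0.5058, 0.1163], [0.5939, 0.1145], [0.5603, -0.0416], [0.4822, -0.0363]] c [[0.5342 0.0339]] sides [0.0882 0.1597]
dark 77.0 [370. 338.] box [[0.5179, -0.1835], [0.5198, -0.1805], [0.6, -0.2331], [0.5978, -0.236]] c [[ 0.5591 -0.2085]] sides [0.0036 
[... 169 characters left out ...]
. 278.] box [[0.4748, -0.0541], [0.5478, -0.0666], [0.5455, -0.0749], [0.473, -0.0622]] c [[ 0.5099 -0.0644]] sides [0.0741 0.0085]
dark 77.5 [327. 257.] box [[0.5523, -0.0287], [0.576, -0.0113], [0.5962, -0.0674], [0.5728, -0.0832]] c [[ 0.5744 -0.0482]] sides [0.0295 0.0596]
dark 89.0 [309. 224.] box [[0.5507, 0.0428], [0.5748, 0.0708], [0.6084, 0.0196], [0.584, -0.0064]] c [[0.5795 0.0313]] sides [0.037  0.0613]
dark 396.5 [192. 169.] box [[0.4447, 0.3162], [0.4744, 0.3134], [0.4556, 0.2066], [0.428, 0.2099]] c [[0.4503 0.2597]] sides [0.0299 0.1085]
dark 196.0 [292. 132.] box [[0.6538, 0.3078], [0.6897, 0.289], [0.6712, 0.2499], [0.6362, 0.2682]] c [[0.6626 0.2785]] sides [0.0406 0.0433]
```

View pics/c1.png

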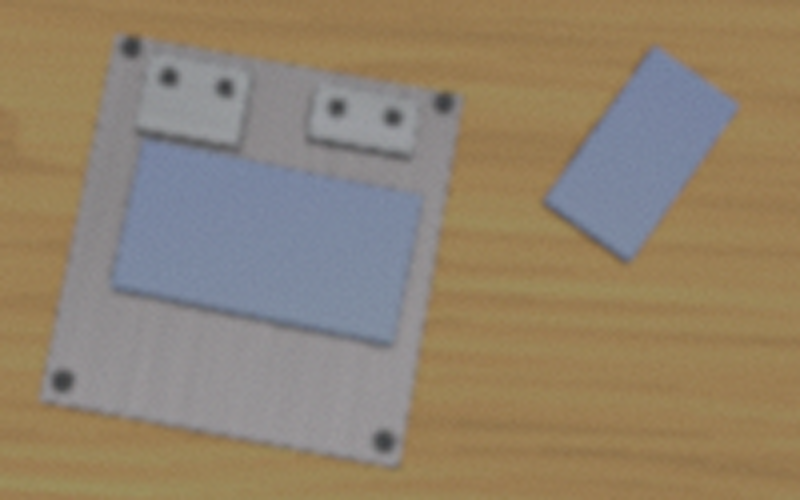

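View pics/c2.png

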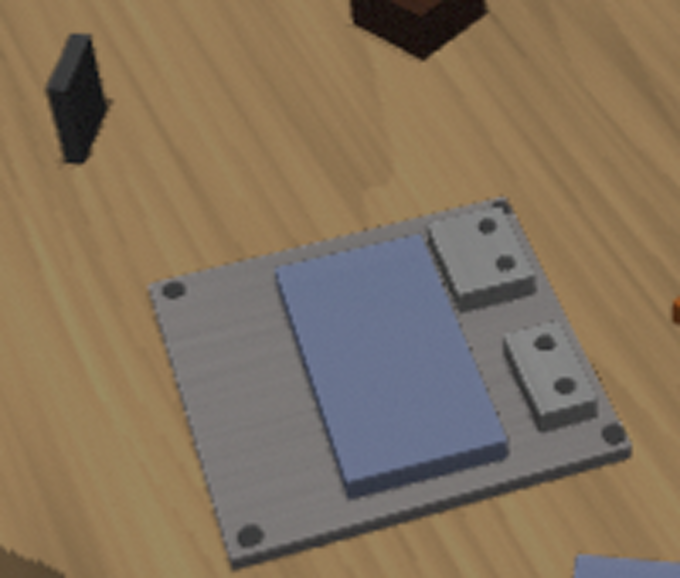

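The crop confirms it: the large blue slab lies on the plate, with the long stop behind its left end (crop 190,95) and the short stop behind its right end (crop 362,118), where the wide gap is. The side crop also shows the spacer standing upright at about (77,100).

```bash
cat >> h.py <<'E'
from scipy.spatial.transform import Rotation as Rn
def tool(s):
    T=np.eye(4);q=s["ee_rot"];T[:3,:3]=Rn.from_quat([q[1],q[2],q[3],q[0]]).as_matrix();T[:3,3]=s["position"];return T
def plan(s,target,yaw=None):
    """print turn about tool z (units of .15) and then shift in tool axes (units of .03), tool kept down"""
    T=tool(s);R=T[:3,:3];y0=np.arctan2(R[1,0],R[0,0]);yaw=y0 if yaw is None else yaw
    a=(yaw-y0+np.pi/2)%np.pi-np.pi/2
    tilt=np.cross(R[:,2],[0,0,-1])@R
    Rd=Rn.from_euler("z",y0+a).as_matrix()@np.diag([1,-1,-1.])
    print("yaw now %.1f deg; turn z units %.2f"%(np.degrees(y0),-a/.15),"tilt units",np.round(tilt/.15,3),"shift units after turn",np.round(Rd.T@(np.array(target)-T[:3,3])/.03,2))
E
python3 - <<'E'
from h import *
from rig import manip
d=load("top0");t=lambda c:np.array(c)/4.+[235-.375,225-.375]
P=onplane(d,t([(116,35),(462,95),(398,466),(42,402)]),.010)
S=onplane(d,t([(315,84),(420,103),(412,150),(308,133)]),.025)
L=onplane(d,t([(148,56),(250,73),(240,138),(137,128)]),.025)
print("plate",P.round(4).tolist(),P.mean(0)); 
xa=(P[0]+P[1]-P[2]-P[3])/2; ya=(P[0]+P[3]-P[1]-P[2])/2
print(np.linalg.norm(xa),np.linalg.norm(ya),np.degrees([np.arctan2(xa[1],xa[0]),np.arctan2(-ya[0],ya[1])]))
th=np.mean([np.arctan2(xa[1],xa[0]),np.arctan2(-ya[0],ya[1])]);c,s=np.cos(th),np.sin(th);R=np.array([[c,-s],[s,c]])
for n,q in(("S",S),("L",L)): print(n,((q-P.mean(0))@R).round(4).tolist())
for x,y in((60,-45),(90,-45),(48,45)):print(x,y,P.mean(0)+R@[x/1e3,y/1e3])
st=manip.get_state();plan(st,[.454,.2865,.2304],np.radians(-34))
print(manip.get_image("wrist")["mount"].round(3))
E
```

```text
plate [[0.6427, 0.1265], [0.619, -0.0606], [0.4215, -0.035], [0.4448, 0.1513]] [0.53199965 0.0455523 ]
0.1992956747065791 0.18815474358989623 [-7.25426001 -7.16382937]
S [[0.0885, -0.0166], [0.0881, -0.0729], [0.0626, -0.0729], [0.062, -0.0177]]
L [[0.088, 0.0731], [0.0884, 0.0182], [0.0531, 0.017], [0.0488, 0.0713]]
60 -45 [ 0.5858783  -0.00662136]
90 -45 [ 0.61564115 -0.01038606]
48 45 [0.58526725 0.08417306]
yaw now -68.4 deg; turn z units -4.00 tilt units [-0.002  0.011 -0.   ] shift units after turn [ -8.59 -27.2    0.  ]
[[ 1.    -0.     0.001  0.001]
 [ 0.    -0.952 -0.305 -0.079]
 [ 0.001  0.305 -0.952 -0.143]
 [ 0.     0.     0.     1.   ]]
```

>>> apply_moves(
  commands=[0,0,0,0,0,-1,0,0,0,0,0,-1,0,0,0,0,0,-1,0,0,0,0,0,-1,-0.3,-0.95,0,0,0,0,-0.3,-0.95,0,0,0,0,-0.3,-0.95,0,0,0,0,-0.3,-0.95,0,0,0,0,-0.3,-0.95,0,0,0,0,-0.3,-0.95,0,0,0,0,-0.3,-0.95,0,0,0,0,-0.3,-0.95,0,0,0,0,-0.3,-0.95,0,0,0,0,-0.3,-0.95,0,0,0,0,-0.3,-0.95,0,0,0,0,-0.3,-0.95,0,0,0,0,-0.3,-0.95,0,0,0,0,-0.3,-0.95,0,0,0,0,-0.3,-0.95,0,0,0,0,-0.3,-0.95,0,0,0,0],
)

```text
clock: 2.15
position: [0.3474, -0.0749, 0.2312]
ee_rot: [0.0, 0.956, -0.293, 0.0]
contact_force: [-1.3, -0.0, -0.7]
width: 0.0853
```

>>> apply_moves(
  commands=[-0.3,-0.95,0,0,0,0,-0.3,-0.95,0,0,0,0,-0.3,-0.95,0,0,0,0,-0.3,-0.95,0,0,0,0,-0.3,-0.95,0,0,0,0,-0.3,-0.95,0,0,0,0,-0.3,-0.95,0,0,0,0,-0.3,-0.95,0,0,0,0,-0.3,-0.95,0,0,0,0,-0.3,-0.95,0,0,0,0,-0.3,-0.95,0,0,0,0,-0.3,-0.95,0,0,0,0,-0.2,-0.6,0,0,0,0,0,0,0,0,0,0,0,0,0,0,0,0],
)

```text
clock: 3.65
position: [0.454, 0.2854, 0.2308]
ee_rot: [0.001, 0.956, -0.292, -0.0]
contact_force: [-0.1, 0.1, -0.1]
width: 0.0852
```

```bash
cat >> h.py <<'E'
def wrist(name):
    from rig import manip
    s=manip.get_state();d=manip.get_image("wrist");d["extrinsics"]=tool(s)@np.array(d["mount"])
    cv2.imwrite(f"pics/{name}.png",d["frame"][:,:,::-1]);np.save(f"pics/{name}.npy",d,allow_pickle=True);return s,d
E
python3 - <<'E'
from h import *
s,d=wrist("w1")
print(s["position"],s["clock"],s["contact_force"])
V=d["frame"].max(2)
m=((V<80)).astype(np.uint8)
for q in cv2.findContours(m,0,2)[0]:
    a=cv2.contourArea(q)
    if a>300:
        r=cv2.minAreaRect(q);print(a,np.round(r[0]),np.round(r[1]),onplane(d,cv2.boxPoints(r),.055).round(4).tolist())
E
```

```text
[0.45400595 0.2853677  0.23083869] 3.65 [-0.12998799  0.12831322 -0.0781441 ]
61594.0 [320. 372.] [214. 639.] [[0.1661, 0.4064], [0.6806, 0.0597], [0.5886, -0.2194], [-0.0578, 0.2151]]
321.0 [313. 179.] [32. 12.] [[0.469, 0.3202], [0.4777, 0.3143], [0.4617, 0.2904], [0.4527, 0.2965]]
5731.5 [508.  45.] [73. 89.] [[0.6139, 0.3239], [0.6713, 0.3458], [0.6974, 0.292], [0.6395, 0.2662]]
```

View pics/w1.png

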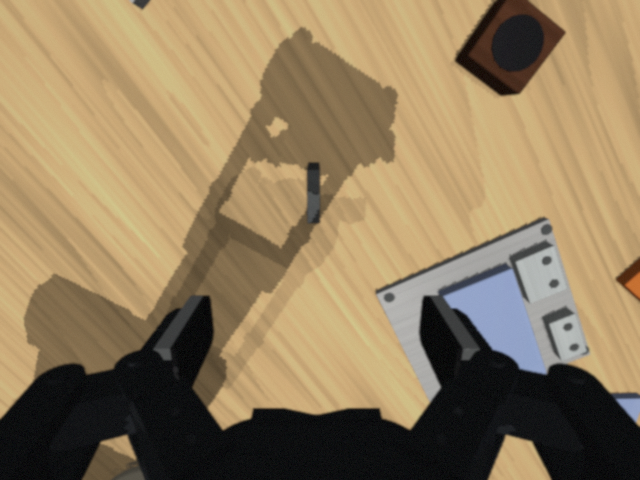

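The spacer sits at about (313,192) in the wrist view, nearly aligned with the tool, and half of it is in shadow. I'll mask it by colour (not woody) and measure the top face.

```bash
python3 - <<'E'
from h import *
from rig import manip
d=load("w1");f=d["frame"].astype(int)
m=((f[:,:,0]-f[:,:,2])<12).astype(np.uint8);m[:150]=0;m[235:]=0;m[:,:290]=0;m[:,340:]=0
q=max(cv2.findContours(m,0,2)[0],key=cv2.contourArea);r=cv2.minAreaRect(q);b=cv2.boxPoints(r)
print(cv2.contourArea(q),r,b.round(1).tolist())
for z in(.055,):
    w=onplane(d,b,z);print(w.round(4).tolist(),w.mean(0).round(4))
for row in range(160,226,6):
    c=np.where(m[row])[0];print(row,c.min() if len(c) else None,c.max() if len(c) else None,f[row,313].tolist())
# predicted projections of top/bottom ends
c1=cv2.resize(d["frame"][140:240,260:370,::-1],(550,500),interpolation=cv2.INTER_CUBIC);cv2.imwrite("pics/c3.png",c1)
d2=load("side0")
E
```

```text
582.0 ((313.3655090332031, 192.55255126953125), (11.863738059997559, 59.11874008178711), 1.2730300426483154) [[306.79998779296875, 222.0], [308.1000061035156, 162.89999389648438], [320.0, 163.10000610351562], [318.6000061035156, 222.1999969482422]]
[[0.4381, 0.2756], [0.4698, 0.3198], [0.4784, 0.3138], [0.4471, 0.2692]] [0.4583 0.2946]
160 None None [128, 107, 75]
166 309 317 [28, 28, 29]
172 308 318 [49, 52, 53]
178 308 318 [54, 56, 57]
184 308 318 [52, 52, 52]
190 308 318 [51, 52, 52]
196 308 319 [83, 86, 85]
202 308 319 [84, 86, 84]
208 308 318 [79, 81, 81]
214 308 318 [79, 81, 81]
220 308 317 [44, 46, 46]
```

View pics/c3.png

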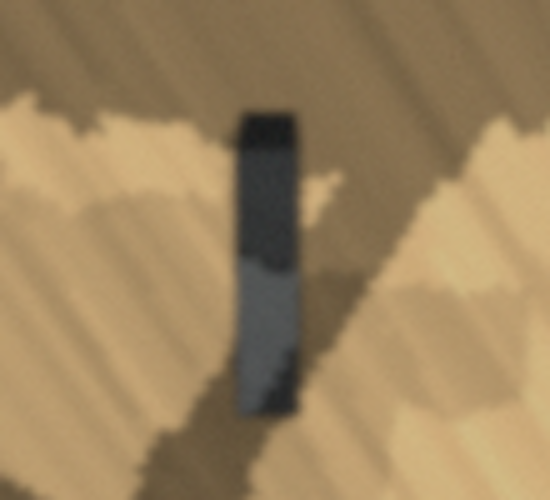

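```bash
python3 - <<'E'
from h import *
from rig import manip
d=load("w1")
b=np.array([(238.,148.),(298,148),(299,414),(236,414)])/5+[259.6,139.6]
w=onplane(d,b,.055);print(w.round(4).tolist(),w.mean(0));l=(w[0]+w[1]-w[2]-w[3])/2;t=(w[1]+w[2]-w[0]-w[3])/2
print(np.linalg.norm(l),np.linalg.norm(t),"yaw of thickness",np.degrees(np.arctan2(-l[0],l[1])))
s=manip.get_state();c=w.mean(0)
plan(s,[*c,.03],np.arctan2(-l[0],l[1]))
E
```

```text
[[0.466, 0.3157], [0.4748, 0.3097], [0.4476, 0.2687], [0.4379, 0.2753]] [0.45658277 0.29233213]
0.04923121302707864 0.01116865328442712 yaw of thickness -34.25531672483635
yaw now -34.0 deg; turn z units 0.02 tilt units [0.012 0.    0.   ] shift units after turn [-0.07 -0.25  6.7 ]
```

>>> apply_moves(
  commands=[-0.07,-0.25,0.9,0,0,0.02,0,0,1,0,0,0,0,0,1,0,0,0,0,0,1,0,0,0,0,0,1,0,0,0,0,0,1,0,0,0,0,0,0.6,0,0,0,0,0,0.4,0,0,0,0,0,0,0,0,0,0,0,0,0,0,0],
)

```text
clock: 4.7
position: [0.4575, 0.293, 0.025]
ee_rot: [-0.0, 0.956, -0.294, 0.0]
contact_force: [0.2, -0.0, 0.3]
width: 0.0857
```

>>> apply_moves(
  commands=[0,0,0,0,0,0,0,0,0,0,0,0,0,0,0,0,0,0,0,0,0,0,0,0,0,0,0,0,0,0,0,0,0,0,0,0,0,0,0,0,0,0,0,0,0,0,0,0,0,0,0,0,0,0],
  jaw=-1,
  newtons=40,
)

```text
clock: 5.6
position: [0.4571, 0.2934, 0.0245]
ee_rot: [-0.0, 0.956, -0.294, 0.0]
contact_force: [-0.9, -0.6, 3.1]
width: 0.0114
```

```bash
python3 - <<'E'
from h import *
from rig import manip
s=manip.get_state();plan(s,[.575-.05,-.004,.15],np.radians(-7.2))
E
```

```text
yaw now -34.2 deg; turn z units -3.14 tilt units [-0.002 -0.002  0.   ] shift units after turn [ 3.49  9.55 -4.18]
```

>>> apply_moves(
  commands=[0,0,-0.5,0,0,0,0,0,-0.9,0,0,0,0,0,-0.9,0,0,0,0,0,-0.9,0,0,0,0,0,-0.9,0,0,-0.8,0,0,0,0,0,-0.8,0,0,0,0,0,-0.8,0,0,0,0,0,-0.74,0.3,0.8,0,0,0,0,0.3,0.8,0,0,0,0,0.3,0.8,0,0,0,0,0.3,0.8,0,0,0,0,0.3,0.8,0,0,0,0,0.3,0.8,0,0,0,0,0.3,0.8,0,0,0,0,0.3,0.8,0,0,0,0,0.3,0.8,0,0,0,0,0.3,0.8,0,0,0,0,0.3,0.8,0,0,0,0,0.2,0.7,0,0,0,0],
)

```text
clock: 7.6
position: [0.5253, -0.0039, 0.1466]
ee_rot: [0.0, 0.998, -0.063, -0.0]
contact_force: [1.3, -0.8, -0.5]
width: 0.0113
```

>>> apply_moves(
  commands=[0,0,0,0,0,0,0,0,0,0,0,0],
)

```text
clock: 7.8
position: [0.5248, -0.0026, 0.1467]
ee_rot: [-0.0, 0.998, -0.064, -0.001]
contact_force: [-0.2, -0.5, -0.1]
width: 0.0113
```

```bash
python3 - <<'E'
from h import *
s,d=wrist("w2")
print(s["position"],s["clock"],s["contact_force"],s["width"])
E
```

```text
[ 0.52477067 -0.00255457  0.14670599] 7.8 [-0.17930628 -0.51495149 -0.08025772] 0.011330585809354957
```

View pics/w2.png

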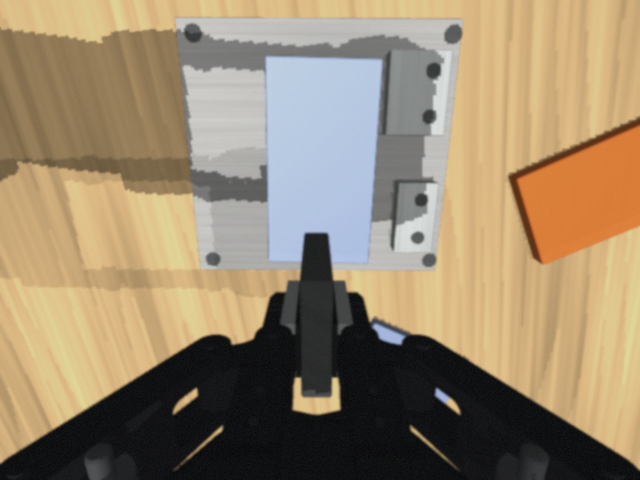

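The wrist view shows the whole jig: plate (177..462, 18..269), tile (265..383, 56..263), long stop at the top right and short stop at about (395..437, 180..252). The spacer is held squarely. One enlarged crop should fix the gap edges.

```bash
python3 - <<'E'
from h import *
d=load("w2")
cv2.imwrite("pics/c4.png",cv2.resize(d["frame"][150:280,340:470,::-1],(600,600),interpolation=cv2.INTER_CUBIC))
g=cv2.cvtColor(d["frame"],cv2.COLOR_RGB2GRAY)
for r in(80,100,120,200,215,230,240): print(r,g[r,360:445].tolist())
E
```

```text
80 [198, 200, 198, 199, 196, 198, 198, 198, 198, 199, 199, 199, 199, 197, 198, 198, 199, 199, 198, 190, 173, 144, 120, 107, 94, 79, 69, 69, 82, 106, 127, 136, 141, 140, 141, 142, 141, 142, 141, 140, 139, 136, 138, 137, 138, 138, 138, 138, 139, 140, 140, 139, 138, 138, 138, 140, 138, 137, 138, 138, 139, 138, 136, 139, 136, 137, 137, 137, 134, 130, 129, 131, 142, 163, 180, 187, 188, 191, 205, 214, 216, 216, 215, 218, 219]
100 [197, 197, 198, 197, 197, 198, 197, 197, 197, 197, 196, 196, 197, 197, 196, 198, 197, 193, 180, 152, 129, 113, 103, 91, 77, 69, 70, 86, 113, 129, 136, 138, 137, 140, 140, 140, 141, 140, 139, 136, 135, 135, 135, 136, 136, 137, 136, 137, 139, 138, 138, 137, 139, 137, 139, 138, 137, 138, 139, 136, 137, 137, 138, 136, 137, 135, 136, 135, 135, 136, 136, 140, 158, 191, 213, 217, 218, 219, 219, 216, 216, 217, 221, 220, 217]
120 [197, 196, 196, 196, 196, 196, 198, 197, 198, 198, 196, 196, 197, 196, 197, 195, 191, 175, 146, 120, 109, 98, 87, 78, 71, 74, 96, 120, 132, 135, 137, 138, 140, 139, 140, 138, 138, 137, 135, 135, 135, 134, 135, 137, 136, 136, 138, 137, 138, 137, 13
[... 1143 characters left out ...]
176, 167, 151, 124, 90, 76, 98, 144, 189, 210, 211, 210, 213, 215, 216, 220, 220, 219, 219, 220, 220, 221, 221, 220, 219, 219, 217, 212, 207, 202, 202, 206, 210, 211, 213, 213, 213, 211, 211, 210, 208, 208, 208, 208, 201, 194, 189, 189, 190, 189, 187, 187, 191, 190, 189, 187, 186]
240 [191, 190, 191, 190, 191, 189, 190, 189, 181, 170, 173, 181, 187, 188, 187, 188, 187, 187, 188, 188, 189, 187, 188, 187, 187, 188, 187, 188, 179, 167, 136, 99, 78, 96, 144, 190, 211, 214, 209, 210, 212, 215, 217, 218, 218, 216, 217, 219, 218, 216, 200, 171, 133, 107, 96, 94, 95, 94, 95, 94, 95, 99, 120, 156, 186, 202, 206, 207, 206, 207, 205, 198, 188, 183, 186, 185, 185, 185, 191, 196, 197, 193, 191, 188, 186]
```

View pics/c4.png

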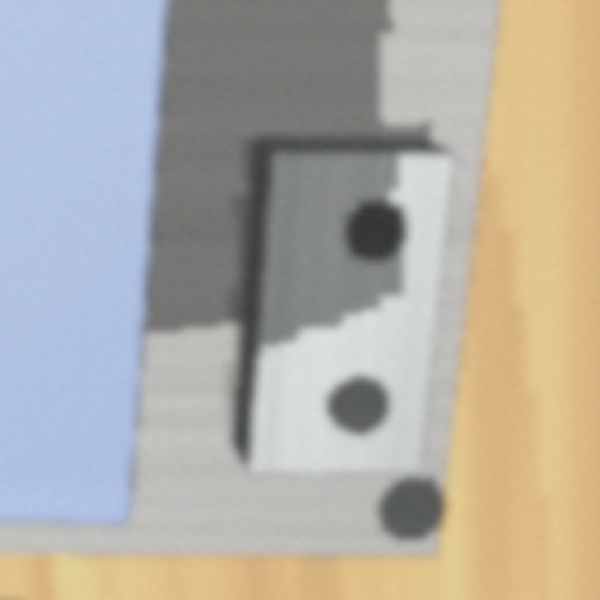

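```bash
python3 - <<'E'
from h import *
from rig import manip
d=load("w2")
S=onplane(d,[(397.5,200),(396.4,215),(395,230),(394.2,240)],.025)
L=onplane(d,[(388.5,80),(387.6,100),(386.2,120)],.025)
T=onplane(d,[(381,80),(379.3,100),(378,120),(371.8,200),(370.9,215),(368.5,240)],.025)
C=onplane(d,[(398,182.9),(393.5,251.8)],.025)
P=onplane(d,[(177,18),(462,18),(437,269),(201,269)],.010)
TC=onplane(d,[(265,56),(383,58),(368,263),(269,262)],.025)
f=lambda q:np.polyfit(q[:,1],q[:,0],1)
for n,q in zip("SLT",(S,L,T)): print(n,q.round(4).tolist(),"yaw",np.degrees(-np.arctan(f(q)[0])).round(2))
print("stop ends",C.round(4).tolist(),C.mean(0).round(4),"plate",P.round(4).tolist(),P.mean(0).round(4))
print("tile",TC.round(4).tolist(),TC.mean(0).round(4))
xa=(P[1]+P[2]-P[0]-P[3])/2;ya=(P[0]+P[1]-P[2]-P[3])/2;print(np.linalg.norm(xa),np.linalg.norm(ya),np.degrees([np.arctan2(xa[1],xa[0]),np.arctan2(-ya[0],ya[1])]))
th=np.radians(-7.2);u=np.array([np.cos(th),np.sin(th)])
for n,q in zip("SLT",(S,L,T)): print(n,"jig-x dist",(q@u).round(4))
s=manip.get_state(); tx=tool(s)[:2,3]; print("tcp yaw",np.degrees(np.arctan2(*tool(s)[[1,0],0])),"tcp u",tx@u)
E
```

```text
S [[0.5885, 0.0059], [0.587, -0.0058], [0.5852, -0.0177], [0.5841, -0.0258]] yaw -8.05
L [[0.5874, 0.0908], [0.5859, 0.0779], [0.584, 0.0647]] yaw -7.4
T [[0.5823, 0.0914], [0.5802, 0.0787], [0.5783, 0.0655], [0.5692, 0.0083], [0.5676, -0.0033], [0.5641, -0.0233]] yaw -8.92
stop ends [[0.5896, 0.0188], [0.5829, -0.0357]] [ 0.5863 -0.0084] plate [[0.4479, 0.1503], [0.6434, 0.1251], [0.6212, -0.0622], [0.4223, -0.0369]] [0.5337 0.0441]
tile [[0.506, 0.1163], [0.5846, 0.105], [0.5621, -0.0427], [0.4837, -0.0318]] [0.5341 0.0367]
0.19884966543658247 0.18874460015066255 [-7.29116389 -7.27425256]
S jig-x dist [0.5831 0.5831 0.5828 0.5827]
L jig-x dist [0.5714 0.5715 0.5713]
T jig-x dist [0.5662 0.5657 0.5655 0.5637 0.5636 0.5626]
tcp yaw -7.241574236647928 tcp u 0.5208095965655185
```

```bash
python3 - <<'E'
from h import *
from rig import manip
plan(manip.get_state(),[.5771,-.0063,.037],np.radians(-7.25))
E
```

```text
yaw now -7.2 deg; turn z units 0.00 tilt units [-0.005  0.009  0.   ] shift units after turn [ 1.75 -0.08  3.66]
```

>>> apply_moves(
  commands=[0.6,0,0,0,0,0,0.6,-0.08,0,0,0,0,0.55,0,0,0,0,0,0,0,0,0,0,0,0,0,0,0,0,0,0,0,0.8,0,0,0,0,0,0.8,0,0,0,0,0,0.5,0,0,0,0,0,0,0,0,0,0,0,0,0,0,0],
)

```text
clock: 8.85
position: [0.5769, -0.0064, 0.0846]
ee_rot: [-0.0, 0.998, -0.063, -0.0]
contact_force: [0.3, 0.2, -0.5]
width: 0.0115
```

```bash
python3 - <<'E'
from h import *
from rig import manip
s,d=wrist("w3");print(s["position"],s["contact_force"],s["width"],s["clock"])
plan(s,[.5771,-.0063,.037],np.radians(-7.25))
f=manip.get_image("side")["frame"]
a=cv2.resize(f[150:310,200:370,::-1],(400,376),interpolation=cv2.INTER_CUBIC)
b=cv2.resize(d["frame"][:376,170:570,::-1],(400,376))
cv2.imwrite("pics/c5.png",np.hstack([a,b]))
E
```

```text
[ 0.57688201 -0.00643888  0.08456632] [ 0.31663059  0.15651805 -0.46120256] 0.0115069879534402 8.85
yaw now -7.2 deg; turn z units 0.01 tilt units [ 0.     0.005 -0.   ] shift units after turn [ 0.01 -0.01  1.59]
```

View pics/c5.png

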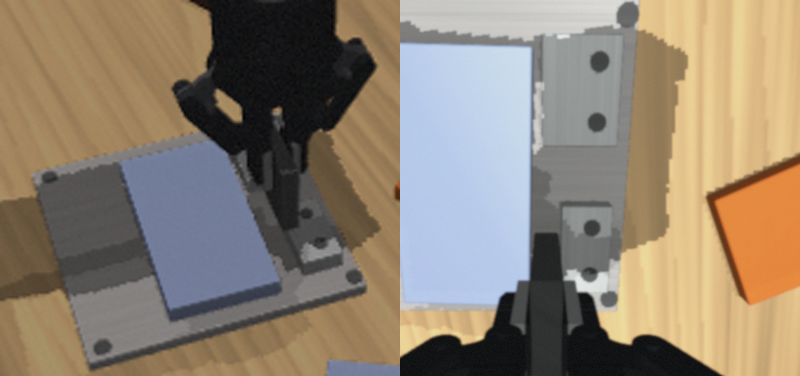

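The side and wrist views agree that the spacer hangs over the gap, between the tile edge (530) and the stop face (563) in the right half. Descending now.

>>> apply_moves(
  commands=[0,0,0.5,0,0,0,0,0,0.5,0,0,0,0,0,0.4,0,0,0,0,0,0.15,0,0,0,0,0,0,0,0,0],
)

```text
clock: 9.45
position: [0.5774, -0.0068, 0.0375]
ee_rot: [0.0, 0.998, -0.063, -0.0]
contact_force: [-1.1, -0.1, -0.3]
width: 0.0113
```

>>> apply_moves(
  commands=[0,0,0.04,0,0,0,0,0,0.03,0,0,0,0,0,0,0,0,0],
)

```text
clock: 9.75
position: [0.5779, -0.0069, 0.0361]
ee_rot: [0.0, 0.998, -0.063, 0.0]
contact_force: [1.3, 0.4, -0.8]
width: 0.0114
```

>>> apply_moves(
  commands=[0,0,0.03,0,0,0,0,0,0.02,0,0,0,0,0,0,0,0,0],
)

```text
clock: 10.05
position: [0.5778, -0.0069, 0.0345]
ee_rot: [0.0, 0.998, -0.063, 0.0]
contact_force: [-0.6, -0.1, 2.0]
width: 0.0112
```

>>> apply_moves(
  commands=[0,0,0.03,0,0,0,0,0,0,0,0,0,0,0,0,0,0,0],
)

```text
clock: 10.35
position: [0.5778, -0.0069, 0.0345]
ee_rot: [0.0, 0.998, -0.063, 0.0]
contact_force: [-2.6, -0.9, 7.0]
width: 0.0111
```

>>> apply_moves(
  commands=[0,0,-0.03,0,0,0,0,0,0,0,0,0],
)

```text
clock: 10.55
position: [0.5778, -0.0069, 0.0345]
ee_rot: [0.0, 0.998, -0.063, 0.0]
contact_force: [-0.0, 0.7, 2.8]
width: 0.0113
```

>>> apply_moves(
  commands=[0,0,0,0,0,0,0,0,0,0,0,0,0,0,0,0,0,0,0,0,0,0,0,0,0,0,0,0,0,0,0,0,0,0,0,0,0,0,0,0,0,0],
  jaw=0,
)

```text
clock: 11.25
position: [0.5777, -0.0069, 0.0342]
ee_rot: [0.0, 0.998, -0.063, 0.0]
contact_force: [0.3, 0.3, 1.1]
width: 0.0425
```

>>> apply_moves(
  commands=[0,0,-0.3,0,0,0,0,0,-0.7,0,0,0,0,0,-1,0,0,0,0,0,-1,0,0,0,0,0,-1,0,0,0,0,0,0,0,0,0,0,0,0,0,0,0],
)

```text
clock: 11.95
position: [0.578, -0.0069, 0.1554]
ee_rot: [0.0, 0.998, -0.063, 0.001]
contact_force: [-0.1, 0.0, -0.9]
width: 0.0428
```

```bash
python3 - <<'E'
from h import *
from rig import manip
s,d=wrist("w4");print(s["position"],s["contact_force"],s["width"],s["clock"])
f=manip.get_image("side")["frame"]
a=cv2.resize(f[150:310,200:370,::-1],(400,376),interpolation=cv2.INTER_CUBIC)
b=cv2.resize(d["frame"][:376,170:570,::-1],(400,376))
cv2.imwrite("pics/c6.png",np.hstack([a,b]))
E
```

```text
[ 0.57802851 -0.00685605  0.15543745] [-0.09118481  0.03701554 -0.93118108] 0.04277689859393464 11.95
```

View pics/c6.png

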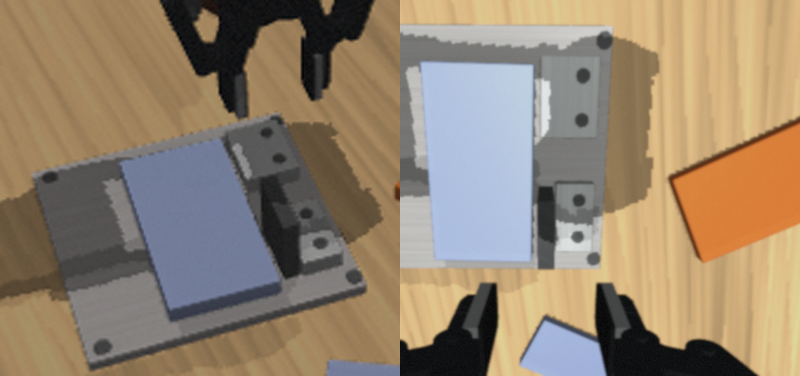

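Spacer stands upright in the gap, released. I'll check its top-face centre and plan the push pose.

```bash
python3 - <<'E'
from h import *
from rig import manip
d=load("w4");f=d["frame"].astype(int);g=f.max(2)
m=((g<85)).astype(np.uint8);m[:180]=0;m[275:]=0;m[:,:295]=0;m[:,332:]=0
q=max(cv2.findContours(m,0,2)[0],key=cv2.contourArea);print(cv2.boundingRect(q))
print("col315",g[180:275:3,315].tolist())
th=np.radians(-7.25);R=np.array([[np.cos(th),-np.sin(th)],[np.sin(th),np.cos(th)]])
c=onplane(d,[(308,213),(323.5,213),(323.5,268),(308,268)],.065);print((c@R).round(4).tolist(),"uv centre",(c@R).mean(0),"stop mid",np.array([.5863,-.0084])@R)
s=manip.get_state();plan(s,[.4597,.0488,.1554],np.radians(-7.25))
E
```

```text
(306, 186, 20, 61)
col315 [120, 119, 77, 32, 32, 34, 33, 42, 48, 47, 49, 48, 49, 43, 47, 44, 48, 48, 45, 45, 60, 90, 89, 85, 85, 84, 87, 86, 82, 85, 198, 223]
[[0.5699, 0.0807], [0.5803, 0.0807], [0.5806, 0.0404], [0.5696, 0.0404]] uv centre [0.57510376 0.06057547] stop mid [0.58267257 0.06565761]
yaw now -7.2 deg; turn z units 0.00 tilt units [0.001 0.012 0.   ] shift units after turn [-4.1  -1.34 -0.06]
```

>>> apply_moves(
  commands=[-0.8,-0.27,0,0,0,0,-0.8,-0.27,0,0,0,0,-0.8,-0.27,0,0,0,0,-0.8,-0.27,0,0,0,0,-0.9,-0.26,0,0,0,0,0,0,0,0,0,0,0,0,0,0,0,0,0,0,0,0,0,0],
  jaw=-1,
)

```text
clock: 12.85
position: [0.4614, 0.0483, 0.1538]
ee_rot: [0.0, 0.998, -0.063, 0.0]
contact_force: [1.2, -0.3, 0.2]
width: -0.0004
```

>>> apply_moves(
  commands=[0,0,0.9,0,0,0,0,0,0.9,0,0,0,0,0,0.9,0,0,0,0,0,0.9,0,0,0,0,0,0.7,0,0,0,0,0,0.3,0,0,0,0,0,0,0,0,0,0,0,0,0,0,0],
)

```text
clock: 13.65
position: [0.4617, 0.0483, 0.0165]
ee_rot: [0.0, 0.998, -0.063, 0.0]
contact_force: [0.8, -1.0, 0.7]
width: -0.0001
```

>>> apply_moves(
  commands=[0.15,0,0.04,0,0,0,0.15,0,0,0,0,0,0.1,0,0,0,0,0,0.05,0,0,0,0,0,0.05,0,0,0,0,0,0.05,0,0,0,0,0,0,0,0,0,0,0],
)

```text
clock: 14.35
position: [0.4772, 0.0464, 0.015]
ee_rot: [0.0, 0.998, -0.063, 0.0]
contact_force: [0.1, 0.3, 0.2]
width: -0.0
```

>>> apply_moves(
  commands=[0.05,0,0,0,0,0,0.05,0,0,0,0,0,0.05,0,0,0,0,0,0.05,0,0,0,0,0],
)

```text
clock: 14.75
position: [0.4811, 0.0459, 0.0147]
ee_rot: [-0.0, 0.998, -0.063, -0.002]
contact_force: [-5.2, 1.6, 4.7]
width: 0.0
```

>>> apply_moves(
  commands=[0.03,0,0,0,0,0,0.03,0,0,0,0,0,0.03,0,0,0,0,0,0.03,0,0,0,0,0],
)

```text
clock: 15.15
position: [0.4858, 0.0451, 0.0148]
ee_rot: [0.0, 0.998, -0.063, -0.001]
contact_force: [-4.0, 1.7, 1.5]
width: -0.0001
```

>>> apply_moves(
  commands=[0.03,0,0,0,0,0,0.03,0,0,0,0,0,0.03,0,0,0,0,0,0,0,0,0,0,0],
)

```text
clock: 15.55
position: [0.4859, 0.0451, 0.0147]
ee_rot: [0.0, 0.998, -0.063, -0.003]
contact_force: [-8.6, 1.1, 6.3]
width: -0.0003
```

>>> apply_moves(
  commands=[0.03,0,0,0,0,0,0.03,0,0,0,0,0,0.02,0,0,0,0,0,0,0,0,0,0,0],
)

```text
clock: 15.95
position: [0.4861, 0.0451, 0.0146]
ee_rot: [-0.0, 0.998, -0.063, -0.005]
contact_force: [-12.9, 1.0, 10.8]
width: -0.0002
```

>>> apply_moves(
  commands=[0.03,0,0,0,0,0,0.02,0,0,0,0,0,0,0,0,0,0,0],
)

```text
clock: 16.25
position: [0.4862, 0.0451, 0.0146]
ee_rot: [-0.0, 0.998, -0.063, -0.007]
contact_force: [-14.7, 0.8, 13.7]
width: -0.0002
```

```bash
python3 - <<'E'
from h import *
from rig import manip
s,d=wrist("w5");print(s["position"],s["contact_force"],s["clock"])
t=manip.get_image("top");np.save("pics/t5.npy",t,allow_pickle=True)
e=manip.get_image("side");np.save("pics/s5.npy",e,allow_pickle=True);f=e["frame"]
a=cv2.resize(f[195:295,210:360,::-1],(600,400),interpolation=cv2.INTER_CUBIC)
b=cv2.resize(d["frame"][:200,150:640,::-1],(600,200))
cv2.imwrite("pics/c7.png",np.vstack([a,b]))
E
```

```text
[0.48616266 0.04508079 0.01457741] [-14.71445171   0.80508402  13.65066051] 16.25
```

View pics/c7.png

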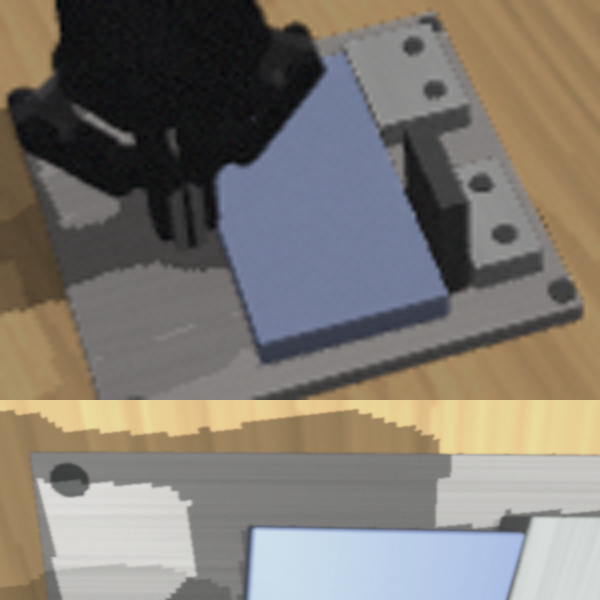

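Both stops look loaded. I'll check flushness numerically from the tile edges in both fixed views and view one enlarged crop, which is my last picture.

```bash
python3 - <<'E'
from h import *
th=np.radians(-7.25);R=np.array([[np.cos(th),-np.sin(th)],[np.sin(th),np.cos(th)]])
for n in("top0","t5","side0","s5"):
    d=load(n);f=d["frame"];H,S,V=cv2.split(cv2.cvtColor(f,cv2.COLOR_RGB2HSV))
    m=((H>105)&(H<125)&(S>45)&(V>105)).astype(np.uint8)
    q=[c for c in cv2.findContours(m,0,cv2.CHAIN_APPROX_NONE)[0] if cv2.contourArea(c)>800]
    q=min(q,key=lambda c:np.linalg.norm(onplane(d,[c.reshape(-1,2).mean(0)],.025)-[.534,.037]))
    w=onplane(d,q.reshape(-1,2).astype(float),.025)@R
    # far edge: max u for each v bin
    pts=[]
    for v in np.arange(.045,.17,.006):
        k=w[abs(w[:,1]-v)<.003]
        if len(k): pts.append((v,k[:,0].max()))
    pts=np.array(pts);a=np.polyfit(*pts.T,1);r=pts[:,1]-np.polyval(a,pts[:,0]);k=abs(r)<.0015
    if k.sum()>5:a=np.polyfit(*pts[k].T,1)
    print(n,"far edge angle rad %.4f"%-a[0],"u at v=.066: %.4f  v=.155: %.4f"%tuple(np.polyval(a,[.066,.155])),k.sum(),"v range",w[:,1].min().round(4),w[:,1].max().round(4),"residual",r.std().round(4))
A=load("s5")["frame"][225:285,295:355,::-1];B=load("t5")["frame"][232:312,260:360,::-1]
cv2.imwrite("pics/c8.png",np.hstack([cv2.resize(A,(400,400),interpolation=cv2.INTER_CUBIC),cv2.resize(B,(400,400),interpolation=cv2.INTER_CUBIC)]))
E
```

```text
top0 far edge angle rad -0.0320 u at v=.066: 0.5612  v=.155: 0.5641 21 v range 0.0317 0.1803 residual 0.0004Traceback (most recent call last):
  File "<stdin>", line 14, in <module>
TypeError: polyfit() missing 2 required positional arguments: 'y' and 'deg'
```

```bash
python3 - <<'E'
from h import *
A=load("s5")["frame"][225:285,295:355,::-1];B=load("t5")["frame"][232:312,260:360,::-1]
cv2.imwrite("pics/c8.png",np.hstack([cv2.resize(A,(400,400),interpolation=cv2.INTER_CUBIC),cv2.resize(B,(400,400),interpolation=cv2.INTER_CUBIC)]))
th=np.radians(-7.25);R=np.array([[np.cos(th),-np.sin(th)],[np.sin(th),np.cos(th)]])
for n in("top0","t5","side0","s5"):
    d=load(n);f=d["frame"];H,S,V=cv2.split(cv2.cvtColor(f,cv2.COLOR_RGB2HSV))
    m=(H>105)&(H<125)&(S>45)&(V>95)
    yx=np.argwhere(m)[:,::-1].astype(float);w=onplane(d,yx,.025)@R
    w=w[(w[:,0]>.45)&(w[:,0]<.59)&(w[:,1]>.02)&(w[:,1]<.19)]
    pts=np.array([(v,np.sort(k[:,0])[-1]) for v in np.arange(.04,.172,.006) for k in [w[abs(w[:,1]-v)<.003]] if len(k)>5])
    if len(pts)<6: print(n,"tile hidden",len(w));continue
    for _ in range(3):
        a=np.polyfit(pts[:,0],pts[:,1],1);r=pts[:,1]-np.polyval(a,pts[:,0]);k=abs(r)<max(.0012,1.5*r.std());pts=pts[k]
    print(n,"far edge angle %.4f"%-a[0],"u at v=.066: %.4f  v=.155: %.4f"%tuple(np.polyval(a,[.066,.155])),len(pts),"v",w[:,1].min().round(4),w[:,1].max().round(4),"res",r.std().round(4))
E
```

```text
top0 far edge angle -0.0306 u at v=.066: 0.5613  v=.155: 0.5640 21 v 0.0317 0.1803 res 0.0004
t5 tile hidden 124
side0 far edge angle -0.0260 u at v=.066: 0.5626  v=.155: 0.5649 22 v 0.0291 0.1797 res 0.0002
s5 far edge angle -0.0208 u at v=.066: 0.5677  v=.155: 0.5696 22 v 0.0289 0.1783 res 0.0002
```

View pics/c8.png

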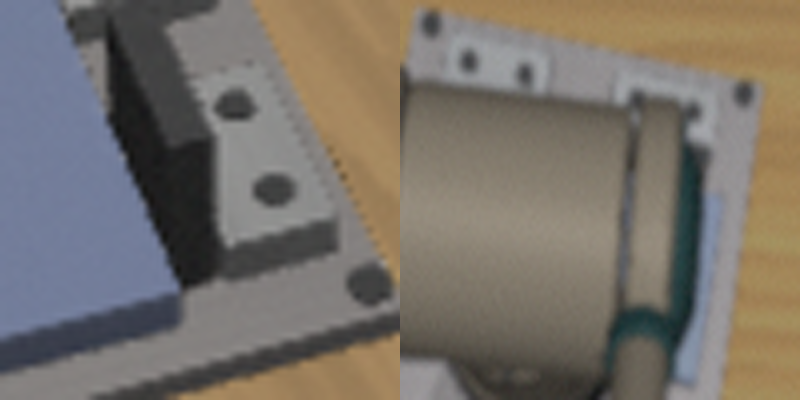

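The side view's edge fit says the tile has moved 5 mm but hardly turned: it was about 0.029 rad, now about 0.023. It is touching the long stop's corner, and the short-stop side isn't closed yet. The 14 N upward force suggests the tip is also pressing the tile down. I'll back off, raise the tip slightly, and push nearer the spacer side.

>>> apply_moves(
  commands=[-0.25,0,0,0,0,0,-0.3,0,0,0,0,0,0,0.4,-0.12,0,0,0,0,0.4,0,0,0,0,0,0,0,0,0,0],
)

```text
clock: 16.9
position: [0.4749, 0.0208, 0.0189]
ee_rot: [0.0, 0.998, -0.064, 0.001]
contact_force: [-0.2, 0.7, 0.2]
width: 0.0001
```

>>> apply_moves(
  commands=[0.15,0,0,0,0,0,0.1,0,0,0,0,0,0.05,0,0,0,0,0,0.03,0,0,0,0,0,0.03,0,0,0,0,0,0,0,0,0,0,0],
)

```text
clock: 17.5
position: [0.4841, 0.0215, 0.0185]
ee_rot: [0.0, 0.998, -0.063, -0.0]
contact_force: [-1.9, 0.4, 0.6]
width: 0.0002
```

>>> apply_moves(
  commands=[0.03,0,0,0,0,0,0.03,0,0,0,0,0,0.03,0,0,0,0,0,0,0,0,0,0,0],
)

```text
clock: 17.9
position: [0.4877, 0.0209, 0.0186]
ee_rot: [0.0, 0.998, -0.063, 0.0]
contact_force: [-0.9, -0.1, -0.4]
width: 0.0001
```

>>> apply_moves(
  commands=[0.03,0,0,0,0,0,0.02,0,0,0,0,0,0,0,0,0,0,0],
)

```text
clock: 18.2
position: [0.4882, 0.0208, 0.0186]
ee_rot: [-0.0, 0.998, -0.063, -0.0]
contact_force: [-1.2, -0.3, 0.8]
width: -0.0004
```

>>> apply_moves(
  commands=[0.03,0,0,0,0,0,0.02,0,0,0,0,0,0,0,0,0,0,0],
)

```text
clock: 18.5
position: [0.4883, 0.0208, 0.0185]
ee_rot: [-0.0, 0.998, -0.063, -0.002]
contact_force: [-5.0, 0.4, 5.5]
width: 0.0002
```

>>> apply_moves(
  commands=[0.03,0,0,0,0,0,0.02,0,0,0,0,0,0,0,0,0,0,0],
)

```text
clock: 18.8
position: [0.4883, 0.0208, 0.0185]
ee_rot: [-0.0, 0.998, -0.063, -0.003]
contact_force: [-7.2, 0.7, 8.1]
width: 0.0001
```

Hard stop at x = 0.4883. Checking the angle and spacer numerically.

```bash
cat > chk.py <<'E'
from h import *
from rig import manip
import sys
n=sys.argv[1]
d=manip.get_image("side");np.save(f"pics/{n}.npy",d,allow_pickle=True)
th=np.radians(-7.25);R=np.array([[np.cos(th),-np.sin(th)],[np.sin(th),np.cos(th)]])
for n in("side0","s5",n):
    d=load(n);f=d["frame"];H,S,V=cv2.split(cv2.cvtColor(f,cv2.COLOR_RGB2HSV))
    m=(H>105)&(H<125)&(S>45)&(V>95)
    yx=np.argwhere(m)[:,::-1].astype(float);w=onplane(d,yx,.025)@R
    w=w[(w[:,0]>.45)&(w[:,0]<.59)&(w[:,1]>.02)&(w[:,1]<.19)]
    pts=np.array([(v,k[:,0].max()) for v in np.arange(.04,.172,.006) for k in [w[abs(w[:,1]-v)<.003]] if len(k)>5])
    for _ in range(3):
        a=np.polyfit(pts[:,0],pts[:,1],1);r=pts[:,1]-np.polyval(a,pts[:,0]);pts=pts[abs(r)<max(.0012,1.5*r.std())]
    print(n,"far edge angle %.4f"%-a[0],"u at v=.066: %.4f  v=.155: %.4f  v=.178: %.4f"%tuple(np.polyval(a,[.066,.155,.178])),len(pts),"v",w[:,1].min().round(4),w[:,1].max().round(4))
    # spacer: dark pixels' top outline near the short stop
    if n!="side0":
        g=f.max(2);k=(g<100)
        # short stop front top right corner & spacer right-end top edge rows
        for row in (244,250,256,262): print(row,"cols310-350",g[row,305:345:1].tolist())
s=manip.get_state();print(s["position"],s["contact_force"],s["clock"])
E
python3 chk.py s6
```

```text
side0 far edge angle -0.0260 u at v=.066: 0.5626  v=.155: 0.5649  v=.178: 0.5655 22 v 0.0291 0.1797
s5 far edge angle -0.0208 u at v=.066: 0.5677  v=.155: 0.5696  v=.178: 0.5700 22 v 0.0289 0.1783
244 cols310-350 [154, 155, 154, 154, 154, 154, 131, 30, 27, 30, 32, 32, 30, 40, 62, 65, 66, 65, 65, 67, 66, 95, 146, 146, 144, 144, 144, 146, 144, 143, 141, 141, 142, 137, 123, 129, 135, 149, 162, 164]
250 cols310-350 [155, 154, 154, 153, 155, 155, 153, 154, 142, 69, 32, 29, 29, 33, 32, 35, 36, 33, 34, 33, 36, 52, 102, 145, 145, 147, 146, 144, 143, 144, 144, 143, 142, 142, 141, 141, 138, 125, 131, 133]
256 cols310-350 [155, 156, 155, 153, 153, 153, 155, 154, 155, 153, 154, 141, 57, 31, 29, 33, 36, 34, 34, 32, 32, 42, 88, 138, 141, 143, 144, 144, 145, 140, 135, 134, 136, 141, 142, 142, 140, 139, 141, 137]
262 cols310-350 [154, 153, 153, 156, 154, 153, 154, 154, 155, 154, 153, 153, 153, 150, 122, 32, 33, 33, 31, 31, 34, 37, 44, 59, 81, 69, 65, 65, 67, 66, 67, 64, 66, 69, 69, 69, 68, 68, 68, 68]
s6 far edge angle -0.0198 u at v=.066: 0.5678  v=.155: 0.5696  v=.178: 0.5701 21 v 0.0286 0.1764
24
[... 180 characters left out ...]
134, 149, 164, 165]
250 cols310-350 [156, 156, 155, 154, 155, 154, 155, 155, 143, 73, 29, 29, 27, 32, 30, 33, 32, 37, 34, 34, 33, 50, 102, 145, 146, 148, 147, 146, 146, 145, 145, 146, 144, 144, 141, 142, 139, 126, 132, 135]
256 cols310-350 [155, 156, 154, 154, 155, 155, 155, 156, 155, 156, 154, 142, 60, 27, 28, 32, 34, 31, 37, 35, 37, 44, 89, 139, 141, 143, 144, 145, 145, 142, 136, 135, 138, 142, 143, 141, 142, 140, 141, 139]
262 cols310-350 [156, 155, 156, 154, 156, 155, 155, 154, 154, 156, 156, 155, 155, 151, 123, 32, 32, 33, 32, 35, 36, 36, 45, 62, 81, 70, 68, 67, 67, 69, 70, 64, 68, 71, 70, 69, 68, 67, 70, 71]
[0.48836104 0.02079582 0.01853575] [-6.37097155  1.17519516  8.77321692] 18.85
```

```bash
python3 - <<'E'
from h import *
th=np.radians(-7.25);R=np.array([[np.cos(th),-np.sin(th)],[np.sin(th),np.cos(th)]])
d=load("side0");f=d["frame"];g=cv2.cvtColor(f,cv2.COLOR_RGB2GRAY)
q=np.array([(430,232),(460,296),(506,342),(541,418)])/3.4+[169.85,139.85]
print("side: L,L,S,S front top edge uv",(onplane(d,q,.025)@R).round(4).tolist())
# scan along +u at given v, grey profile at z=.025 in side0, and after
K=np.array([[d["fx"],0,d["cx"]],[0,d["fy"],d["cy"]],[0,0,1]])
E=np.linalg.inv(d["extrinsics"])
def proj(P):
    c=(E[:3,:3]@P.T).T+E[:3,3];x=c[:,0]/-c[:,2];y=-c[:,1]/-c[:,2];r=x*x+y*y;k=1+d["k1"]*r
    return np.float32(np.c_[d["fx"]*x*k+d["cx"],d["fy"]*y*k+d["cy"]])
for n in("side0","s5","s6"):
    ff=load(n)["frame"];H=cv2.cvtColor(ff,cv2.COLOR_RGB2GRAY)
    for v in(.055,.075,.14,.15,.16):
        u=np.arange(.558,.592,.001);P=np.c_[np.c_[u,0*u+v]@R.T,0*u+.025];p=proj(P)
        print(n,v,cv2.remap(H,p[:,0],p[:,1],1).ravel().tolist())
E
```

```text
side: L,L,S,S front top edge uv [[0.5714, 0.1772], [0.5714, 0.1269], [0.583, 0.0885], [0.5824, 0.0357]]
side0 0.055 [114, 115, 115, 116, 114, 112, 116, 119, 120, 120, 119, 119, 119, 119, 119, 120, 119, 117, 113, 106, 88, 69, 58, 61, 82, 105, 128, 130, 126, 129, 131, 131, 131, 131]
side0 0.075 [115, 115, 115, 115, 114, 112, 108, 110, 118, 120, 121, 121, 121, 120, 120, 121, 121, 121, 118, 112, 94, 76, 62, 60, 77, 102, 127, 130, 128, 128, 129, 132, 133, 133]
side0 0.14 [114, 114, 114, 114, 115, 115, 113, 101, 82, 73, 63, 66, 77, 105, 126, 128, 128, 129, 130, 130, 130, 128, 128, 128, 128, 129, 129, 129, 130, 130, 130, 130, 130, 130]
side0 0.15 [115, 115, 115, 115, 116, 115, 114, 106, 95, 81, 69, 62, 68, 90, 110, 125, 129, 129, 130, 130, 129, 129, 128, 127, 128, 128, 128, 129, 129, 129, 130, 130, 130, 130]
side0 0.16 [114, 114, 114, 115, 116, 116, 115, 114, 104, 92, 71, 55, 73, 93, 114, 128, 129, 129, 130, 129, 129, 128, 127, 127, 126, 127, 127, 128, 129, 129, 129, 129, 129, 129]
s5 0.055 [126, 126, 126, 125, 125, 125, 125, 124, 118, 100, 66, 44, 29, 29, 29, 32, 33, 34, 34, 33, 32, 30, 31
[... 878 characters left out ...]
, 126, 142, 144, 146, 147]
s6 0.075 [127, 126, 126, 125, 126, 126, 126, 126, 126, 120, 110, 72, 31, 30, 29, 29, 29, 30, 29, 27, 31, 36, 47, 58, 61, 59, 54, 53, 55, 57, 61, 63, 65, 71]
s6 0.14 [88, 107, 115, 123, 125, 126, 125, 126, 126, 125, 121, 109, 96, 118, 139, 141, 142, 143, 143, 142, 142, 141, 140, 140, 140, 141, 142, 142, 142, 142, 142, 142, 142, 143]
s6 0.15 [20, 18, 15, 17, 19, 21, 24, 48, 79, 109, 124, 117, 111, 107, 121, 139, 142, 141, 141, 141, 141, 141, 140, 140, 141, 141, 141, 141, 142, 142, 142, 142, 142, 143]
s6 0.16 [26, 27, 27, 26, 27, 28, 37, 53, 79, 106, 114, 117, 108, 104, 125, 140, 141, 142, 143, 142, 141, 140, 139, 139, 139, 140, 141, 141, 141, 141, 142, 141, 141, 141]
```

The tile's pose didn't change (short side still about 3 mm open). The finger's outer side is evidently bevelled, so it wedges the tile down. I'll turn the gripper 90° so the straight pad sides do the pushing.

>>> apply_moves(
  commands=[-0.4,0,0,0,0,0,-0.8,0,0,0,0,0,0,0,-0.8,0,0,0,0,0,-0.8,0,0,-0.5,0,0,0,0,0,-1,0,0,0,0,0,-1,0,0,0,0,0,-1,0,0,0,0,0,-1,0,0,0,0,0,-1,0,0,0,0,0,-1,0,0,0,0,0,-1,0,0,0,0,0,-1,0,0,0,0,0,-1,0,0,0,0,0,-1,0,0,0,0,0,0],
)

```text
clock: 20.35
position: [0.4563, 0.0248, 0.0666]
ee_rot: [0.001, 0.749, 0.663, 0.0]
contact_force: [-0.1, 0.3, 0.0]
width: -0.0
```

```bash
python3 - <<'E'
from h import *
from rig import manip
s=manip.get_state();print(s["position"],s["clock"],s["contact_force"],s["qpos"])
plan(s,[.4708,.0157,.016],np.radians(82.75))
E
```

```text
[0.45630141 0.02484092 0.06658319] 20.35 [-0.07783767  0.34263028  0.04100547] [-9.79869157e-02  2.63208105e-01  1.99445535e+00 -1.35635292e-04
  8.82452610e-01 -1.54658017e+00]
yaw now 83.0 deg; turn z units 0.03 tilt units [0.01 0.   0.  ] shift units after turn [-0.24  0.52  1.69]
```

>>> apply_moves(
  commands=[-0.24,0.2,0.5,0,0,0,0,0,0.7,0,0,0,0,0,0.45,0,0,0,0,0.2,0,0,0,0,0,0.1,0,0,0,0,0,0,0,0,0,0,0,0,0,0,0,0],
)

```text
clock: 21.05
position: [0.4708, 0.0159, 0.0178]
ee_rot: [0.001, 0.749, 0.663, 0.001]
contact_force: [-0.3, 0.1, 0.2]
width: -0.0
```

>>> apply_moves(
  commands=[0,0.1,0,0,0,0,0,0.1,0,0,0,0,0,0.05,0,0,0,0,0,0.05,0,0,0,0,0,0,0,0,0,0],
)

```text
clock: 21.55
position: [0.4791, 0.0148, 0.0171]
ee_rot: [0.0, 0.749, 0.663, 0.0]
contact_force: [0.2, 0.2, 1.0]
width: 0.0002
```

>>> apply_moves(
  commands=[0,0.05,0,0,0,0,0,0.04,0,0,0,0,0,0.03,0,0,0,0,0,0,0,0,0,0],
)

```text
clock: 21.95
position: [0.4826, 0.0144, 0.0171]
ee_rot: [0.0, 0.749, 0.663, 0.0]
contact_force: [0.6, -0.9, 0.4]
width: -0.0003
```

>>> apply_moves(
  commands=[0,0.04,0,0,0,0,0,0.04,0,0,0,0,0,0,0,0,0,0],
)

```text
clock: 22.25
position: [0.483, 0.0143, 0.0168]
ee_rot: [-0.001, 0.749, 0.663, -0.001]
contact_force: [-4.1, 1.1, 2.7]
width: 0.0001
```

>>> apply_moves(
  commands=[0,0.04,0,0,0,0,0,0.04,0,0,0,0,0,0,0,0,0,0],
)

```text
clock: 22.55
position: [0.4844, 0.0138, 0.0167]
ee_rot: [-0.002, 0.749, 0.663, -0.002]
contact_force: [-6.6, -1.0, 4.7]
width: -0.0
```

>>> apply_moves(
  commands=[0,0.04,0,0,0,0,0,0.04,0,0,0,0,0,0,0,0,0,0],
)

```text
clock: 22.85
position: [0.4846, 0.0138, 0.0165]
ee_rot: [-0.003, 0.749, 0.663, -0.004]
contact_force: [-10.3, 0.2, 7.5]
width: -0.0001
```

```bash
cat > prof.py <<'E'
from h import *
from rig import manip
import sys
d=manip.get_image("side");np.save(f"pics/{sys.argv[1]}.npy",d,allow_pickle=True)
th=np.radians(-7.25);R=np.array([[np.cos(th),-np.sin(th)],[np.sin(th),np.cos(th)]])
E=np.linalg.inv(d["extrinsics"])
def proj(P):
    c=(E[:3,:3]@P.T).T+E[:3,3];x=c[:,0]/-c[:,2];y=-c[:,1]/-c[:,2];k=1+d["k1"]*(x*x+y*y)
    return np.float32(np.c_[d["fx"]*x*k+d["cx"],d["fy"]*y*k+d["cy"]])
u=np.arange(.556,.592,.0005)
def scan(ff,v,z=.025):
    p=proj(np.c_[np.c_[u,0*u+v]@R.T,0*u+z]);return cv2.remap(ff,p[:,0],p[:,1],1).reshape(-1,3).astype(float)
for n in("s5","s6",sys.argv[1]):
    ff=load(n)["frame"]
    # tile edge: blue-minus-red falls to half; stop edge: last darkest->bright
    for v in(.035,.045,.055,.065,.075,.085,.10,.11,.12,.14,.15,.16,.17):
        q=scan(ff,v);b=q[:,2]-q[:,0];h=np.median(b[:8])/2;i=np.argmax(b<h)
        print(n,v,"tile edge u %.4f"%u[i],end=" | ")
    print()
s=manip.get_state();print(s["position"],s["contact_force"],s["clock"])
E
python3 prof.py s7
```

```text
s5 0.035 tile edge u 0.5675 | s5 0.045 tile edge u 0.5680 | s5 0.055 tile edge u 0.5680 | s5 0.065 tile edge u 0.5685 | s5 0.075 tile edge u 0.5685 | s5 0.085 tile edge u 0.5690 | s5 0.1 tile edge u 0.5690 | s5 0.11 tile edge u 0.5690 | s5 0.12 tile edge u 0.5700 | s5 0.14 tile edge u 0.5695 | s5 0.15 tile edge u 0.5705 | s5 0.16 tile edge u 0.5700 | s5 0.17 tile edge u 0.5560 | 
s6 0.035 tile edge u 0.5680 | s6 0.045 tile edge u 0.5680 | s6 0.055 tile edge u 0.5680 | s6 0.065 tile edge u 0.5685 | s6 0.075 tile edge u 0.5690 | s6 0.085 tile edge u 0.5690 | s6 0.1 tile edge u 0.5690 | s6 0.11 tile edge u 0.5690 | s6 0.12 tile edge u 0.5700 | s6 0.14 tile edge u 0.5700 | s6 0.15 tile edge u 0.5715 | s6 0.16 tile edge u 0.5590 | s6 0.17 tile edge u 0.5585 | 
s7 0.035 tile edge u 0.5700 | s7 0.045 tile edge u 0.5700 | s7 0.055 tile edge u 0.5705 | s7 0.065 tile edge u 0.5700 | s7 0.075 tile edge u 0.5710 | s7 0.085 tile edge u 0.5705 | s7 0.1 tile edge u 0.5705 | s7 0.11 tile edge u 0.5705 | s7 0.12 tile edge u 0.5700 | s7 0.14 tile edge u 0.5705 | s7 0.15 tile edge u 0.5705 | s7 0.16 tile edge u 0.5705 | s7 0.17 tile edge u 0.5710 | 
[0.48454647 0.01379742 0.01654714] [-10.00232155  -0.4365811    7.47554955] 22.9
```

The tile is now flush: its far edge reads u = 0.570–0.571 along the whole width, against the long stop face at 0.571. Next, check the spacer's uprightness by the edges of its top face at z = 0.065.

```bash
cat >> prof.py <<'E'
for n in("s5",sys.argv[1]):
    for v in(.05,.06,.07,.08): print(n,v,"z.065",[int(a) for a in scan(load(n)["frame"],v,.065).mean(1)[14::2]])
print(u[14])
# v extent along top centre line
vv=np.arange(.03,.105,.0025);p=proj(np.c_[np.c_[0*vv+.5768,vv]@R.T,0*vv+.065]);print("v scan",cv2.remap(load(sys.argv[1])["frame"],p[:,0],p[:,1],1).reshape(-1,3).mean(1).astype(int).tolist())
E
python3 prof.py s8 | tail -11
```

```text
[0.48454147 0.01380553 0.01653245] [-10.53026589   0.34586288   7.04437693] 22.95
s5 0.05 z.065 [29, 29, 29, 28, 30, 38, 50, 60, 66, 66, 66, 65, 65, 66, 65, 68, 75, 92, 112, 128, 127, 106, 88, 70, 71, 70, 70, 71, 78]
s5 0.06 z.065 [30, 28, 28, 28, 31, 38, 49, 59, 66, 66, 66, 66, 66, 67, 66, 69, 75, 87, 103, 110, 118, 126, 131, 133, 132, 130, 123, 124, 131]
s5 0.07 z.065 [90, 49, 37, 28, 27, 33, 45, 58, 67, 66, 66, 66, 66, 67, 67, 67, 70, 81, 100, 116, 127, 128, 128, 128, 128, 127, 128, 128, 128]
s5 0.08 z.065 [88, 87, 76, 61, 37, 35, 44, 56, 65, 65, 65, 65, 65, 65, 66, 67, 68, 69, 71, 75, 78, 81, 78, 75, 77, 81, 85, 85, 82]
s8 0.05 z.065 [29, 29, 29, 29, 30, 30, 32, 43, 53, 62, 64, 64, 65, 66, 65, 66, 67, 73, 81, 95, 101, 99, 88, 70, 70, 68, 69, 71, 78]
s8 0.06 z.065 [29, 29, 28, 28, 30, 32, 34, 44, 56, 64, 66, 66, 66, 66, 66, 66, 66, 68, 73, 90, 110, 123, 130, 132, 131, 129, 123, 124, 130]
s8 0.07 z.065 [117, 104, 57, 27, 28, 30, 33, 43, 56, 64, 67, 66, 66, 66, 67, 67, 66, 68, 73, 91, 113, 123, 128, 129, 129, 128, 127, 126, 128]
s8 0.08 z.065 [88, 87, 78, 71, 62, 49, 32, 37, 47, 59, 66, 65, 65, 65, 65, 66, 65, 65, 65, 71, 75, 80, 78, 75, 77, 82, 85, 84, 82]
0.5629999999999993
v scan [58, 43, 32, 33, 41, 60, 64, 66, 65, 65, 66, 64, 66, 65, 65, 66, 67, 66, 65, 65, 65, 67, 67, 67, 78, 125, 142, 141, 140, 140]
```

```bash
python3 -c "
from rig import manip
print(manip.sign_off()); s=manip.get_state(); print(s['position'],s['contact_force'],s['clock'])"
```

```text
the job is handed in; nothing more can be done
None
the job is handed in; nothing more can be done
```

The spacer stands released in the wide gap in front of the short stop. The tile is pressed flush on the spacer and the long stop, with the closed fingers still pushing. I handed the job in at about 23 s; the sign-off gives no verdict.

**Last checks before hand-in**
- **Tile:** in the side view its far edge lies within about 0.5 mm of the long stop's face along its whole width. Its angle to the jig is under about 0.01 rad.
- **Spacer:** its top-face edges are where an upright spacer flush on the stop should be, to within about 1 mm. It is centred on the stop to about 1 mm.
- **Push:** the wrist reads about 10 N against the tile, plus about 7 N upward on the tool.

**What went wrong on the way**
- **First two pushes:** these used the outer side of the finger, which seems to be bevelled. The tip wedged the tile down and left it jammed about 3 mm open on the spacer side. The edge measurement showed this, so I turned the gripper 90° and pushed with the straight pad sides, which closed it.
- **Upward force:** it came down with the turned gripper but never went away.
- **Not measured:** the top view was blocked by the arm during the pushes, so the final check is from the side camera only. I did not re-measure the jar, tongs or mould afterwards; the arm never worked near them.

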